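Click the cuticle-oil pen shut and pack it in its clamshell case

ROBOT

A 7-joint arm with a two-finger parallel gripper is mounted at the origin on a cart in front of the work surface, level with it; the furniture and walls round the work are solid. World frame = base frame: x ahead of the robot, y to its left, z up, the work surface at z = 0. Lengths are in mm, angles in degrees, forces in N, time in s.
With the tool pointing down it reaches from about 400 to 875 mm from the base axis. Payload 4.4 kg.
Tool frame: the origin (TCP) lies at the very end of the fingers, on their centre line; the grasp point (between the pads) lies 19 mm behind it; z points along the fingers, y is the line along which they close (so a half turn about z gives the same grasp; the last joint's range is limited). The gripper opens to 85 mm and grips with 20 to 120 N. Pads are 22 mm wide; open, the fingers measure 114 mm over their backs; the gripper's body (76 mm by 85 mm) begins 54 mm behind the grasp point. The pads swing forward as they close: fully open they stand 13 mm farther back than shut.
Start: joints at [64.24, 36.005, 2.206, 86.941, -1.547, 57.084, -1.146], TCP at [243.418, -602.715, 231.313] pointing down, gripper open.
Joint ranges: [-175.42, 175.42], [-21.48, 121.26], [-71.46, 75.88], [10.55, 141.38], [-63.04, 243.04], [13.31, 113.54], [-168.57, 168.57]. Speed limits (degrees/s): [147.25, 147.25, 180, 180, 180, 180, 180].

INTERFACE

Orientations are given as a 3x3 rotation matrix whose columns are the frame's x, y, z axes.
In Python, from rig import sense, vision, order, spotter gives the robot as it stands.
- The arm moves only by the tool servo_tool, never from a script. Its argument "deltas" is one flat list of numbers, 7 for each row, row after row: the shift along the tool's x, y, z in m, then the turn, a rotation vector about the tool's x, y, z in degrees, then the closure, from -1 (fully open) to 1 (shut). In form: [tx, ty, tz, ax, ay, az, gripper, tx, ty, tz, ax, ay, az, gripper, ...]. A call has 1 to 5 rows; each row shifts and turns the commanded pose from where the row before left it, along the tool's axes as they then stand; what a row does not reach is not made up. A row lasts 1/8 s, in which the tool goes at most 62.5 mm and 10.7 degrees, less where a joint would pass 70% of its speed; a pose out of reach is approached as far as the arm can. A call is refused whole if a number of a shift passes 0.0625 or a number of a turn 10.7, either way. A call with a gripper value outside its range is refused whole. The fingers move at their own pace and stop on an object; "squeeze" is the grip in N (left out, the last holds). Time passes only in rows, so rows that do not move let the fingers close. It gives the time, the measured TCP pose, the force, the opening and the grip force at its end, in the units of the state.
- sense(): the state, without advancing time (a new reading comes with each control period).
- vision.read_camera(name): name is "side" or "top"; returns a dict with "color" (384x512x3 uint8, blue, green, red), "z_map" (384x512 float32, mm along the optical axis (not along the pixel's ray), 0 where there is no reading), "camera_matrix" (3x3 intrinsics, pixels), "R" (3x3) and "t" (3): a world point X has camera coordinates R X + t. Camera axes: x right, y down, z forward; pixel columns grow to the right and rows downward; lengths in mm; the calibration is good to about 2 mm. A picture is of the moment at which its call begins.
- order.sign_off(): hands the job in; it is judged then, once.
Trained networks look in a picture, given as the dict that the camera call returned (one of the last four; its "shot" number tells which), for a name from the list of things; names that differ only in an ending like _2 or _b are one class to them, and where a whole thing is asked for, a point or a joint stands for the part that bears it (a point fixed in the world has none). Each returns a list of dicts, best first, with "conf" (0 to 1); they miss things now and then, are a little off and sometimes report something else, mostly with a low value. They report only what shows in the picture. A call takes as long as a camera call.
- spotter.search_frame(picture, thing): "at" ([x, y, z] in mm, in the coordinates of the camera as it stood for that picture, good to about 4 mm: the middle of the surface that is visible of it).
- spotter.tip_of(picture, thing): "at" ([x, y, z] in mm, in the coordinates of the camera as it stood for that picture, good to about 4 mm: a listed point, or the origin of a listed thing).
The state is a dict: "t": time; "joint_pos": joint angles; "qvel": joint speeds; "effort": joint torques, N m; "tool_pos": TCP position; "eef_rot": TCP orientation; "wrist_force": force on the tool from outside, world axes, zero at the start; "wrist_torque": the same for the moment, N m; "gripper_width": finger opening in mm; "grip_force": force on a finger pad.
Only numpy, scipy, OpenCV 4.12 (cv2) and the standard library are available. Lean on these libraries where they do the work, as an engineer would, in place of code of your own. Each camera call takes 0.05 s, during which the arm holds its last target. There are 200 camera calls.

TASK

Put the cuticle-oil pen away: lay it in its bed in the open manicure case with the dial end against the heel stop, and press its cap, which is only halfway on, home until it clicks. Then fold the case lid over and press it fully shut, edge to edge. Leave the polish bottle and the two jars where they stand.

Things in the scene. Friction and masses are not known exactly. Their poses are not given: they have to be found in the camera images.
- pen: Loose square pen on the desk, 13 x 13 mm in section, 35 g: white barrel 68 mm long, black cap 45 mm, round grey twist dial (11 mm across) at the other end; 125 mm long with the cap home, 135 mm at the start. Origin: underside, below the barrel's middle; +y runs along the pen to the cap, z up. Barrel y = -34 to +34 mm, dial end y = -46 mm. It does not roll.
- pen_mid (a point): Centre of the barrel, on the pen's axis, 6.5 mm above pen's origin. Axes as pen.
- pen_cap (a joint): How far the cap stands off the barrel (m): 0 home, 0.010 at the start on its pre-lock ridge, with 10 mm of steel nose showing. It comes no further off. Pushing it home takes 7 to 10 N along the pen at first (something must hold the barrel back), then less; past halfway it jumps home and holds with 6 N. A 35 N grip on the cap's sides carries the push.
- cap_end (a point): Centre of the cap's outer end face. The cap reaches 45 mm from here back towards the barrel. Axes as pen.
- bed (a point): Where pen's origin lies when the pen is put away in the lower half of the white case, 16 mm above the desk; +y along the bed from the heel stop to the cap end, -x to the case's front, z up. Two saddles 8 mm long, centred at y = -26 and +26 mm: channels 15.5 mm wide with flared tops 11 mm above this point. A flat rest without sides carries the cap (y = 47 to 77 mm).
- heel (a point): Centre of the heel stop's face, 46 mm from the bed point towards -y, at the height of the pen's axis; the dial end rests against it. Axes as bed. Round the pen, fingertips may go down to 2 mm above the bed point's height, 40 mm to either side, between the saddles (bed y = -22 to +22 mm) and anywhere along the cap; 25 mm are free past the cap as it starts.
- lid (a joint): Opening of the case lid (rad): 0 shut edge to edge, 2.0 to 2.25 at the start (open, leaning back). The hinge is stiff: the lid stays where it is left and moves at about 2 N at its free edge. A keeper rib inside comes down 4 mm past the end of a capped pen that lies against the heel stop; with the cap not home it lands on the cap and the lid cannot shut.
- lid_hinge (a point): Middle of the hinge line, on the far long side of the case, 15 mm above the desk, where the halves' rims meet. The hinge runs along its y axis (parallel to the bed's y). This frame turns with the lid: -x runs across the lid to the free edge, z points to the lid's outside. At 0 its axes are those of the bed.
- lid_lip (a point): Middle of the lid's free edge, at the rim, 118 mm from the hinge; a thumb lip 36 mm long stands out 5 mm here. The closed case is 190 mm (along y) x 118 mm x 34 mm high.
- lid_outside (a point): Point on the lid's outer face, 19 mm outside its rim plane, 95 mm from the hinge, midway along it: a good place to push from behind and then to press down. Axes as lid_hinge.
- polish_3: Bystander: polish bottle with tall dark cap, 30 x 30 x 72 mm, right of the case and farther back. Origin at the centre of its underside.
- jar_copper: Bystander: flat clear jar, 39 mm across, 19 mm high, left of the case. Origin at the centre of its underside.
- jar_tall: Bystander: tall clear jar, 39 mm across, 43 mm high, left of the case. Origin at the centre of its underside.

How it is judged (in metres and radians):
On the way:
1. the pen lies in its bed, dial end to the heel stop, with its cap clicked home (x of pen_mid in the frame of bed between -0.004 and 0.004 m and y of pen_mid in the frame of bed between -0.003 and 0.007 m and z of pen_mid in the frame of bed between 0.0025 and 0.0105 m and y of cap_end in the frame of bed above 0.07 m and angle between the y axis of pen_mid and the y axis of bed, either way round below 0.08 rad and value of joint pen_cap below 0.0015 m), for 0.2 s.
At the end, for the whole second after the job is handed in: Cap home (under 1.5 mm off the barrel); pen at rest in its bed, dial end to the heel stop (barrel centre within 4 mm across and in height, 7 mm along, parallel within 0.08 rad); lid shut to under 0.035 rad (4 mm at its free edge) (all of step 1 and value of joint lid below 0.035 rad and velocity of joint lid below 0.05 rad/s and linear speed of pen below 0.02 m/s); the robot touches nothing.
It fails at once if the polish bottle beside the work is shifted by more than 25 mm or tipped over (distance of polish_3 from where it was at the start of the episode above 0.025 m or angle between polish_3's own z axis and vertical above 0.35 rad).
It fails at once if the flat jar beside the work is shifted by more than 25 mm or tipped over (distance of jar_copper from where it was at the start of the episode above 0.025 m or angle between jar_copper's own z axis and vertical above 0.35 rad).
It fails at once if the tall jar beside the work is shifted by more than 25 mm or tipped over (distance of jar_tall from where it was at the start of the episode above 0.025 m or angle between jar_tall's own z axis and vertical above 0.35 rad).
It also fails if it takes over 58 s, if anything falls off the work surface, if the arm or the gripper's body presses on something with over 40 N, if the wrist force passes 120 N, or if a joint passes its speed limit or range.

## Working session

There is one attempt and no reset: what is moved stays moved. The work goes in short steps, Python scripts to look and compute and a tool call to move; the robot and the scene stay as the last step left them, time stands still between calls to the robot, and variables do not carry over. Pictures are saved under pics/ and viewed, at most 10 in all, crops included, and the job is handed in when it is done.

Besides the shell and the picture viewer there is one more tool, called after "Request:" as a command line: name --argument value ..., lists and objects as JSON in quotes. servo_tool: Moves the arm, as the interface text tells. Its arguments: {"type":"object","properties":{"deltas":{"type":"array"},"squeeze":{"type":"number"}},"required":["deltas"]}

```bash
mkdir -p pics; cat > h.py <<'E'
import numpy as np, cv2
from rig import sense, vision, order, spotter
def world(p,c): return p["R"].T@(np.array(c)-p["t"])
def cloud(p):
    z=p["z_map"]; K=p["camera_matrix"]; v,u=np.mgrid[:z.shape[0],:z.shape[1]]
    c=np.stack([(u-K[0,2])/K[0,0]*z,(v-K[1,2])/K[1,1]*z,z],-1)
    w=(c-p["t"])@p["R"]; w[z==0]=np.nan; return w
E
python3 - <<'E'
from h import *
np.set_printoptions(precision=1,suppress=True)
s=sense();print(s["t"],s["tool_pos"],s["eef_rot"],s["gripper_width"])
for n in["top","side"]:
    p=vision.read_camera(n);cv2.imwrite(f"pics/{n}0.png",p["color"]);np.save(f"{n}0.npy",cloud(p))
    print(n,p["R"].T@-p["t"],p["R"][2])
    for th in["pen","pen_mid","cap_end","bed","heel","lid_hinge","lid_lip","lid_outside","polish_3","jar_copper","jar_tall"]:
        print(th,[(round(d["conf"],2),world(p,d["at"])) for d in spotter.tip_of(p,th)[:2]])
E
```

```text
0.0 [ 243.2 -602.1  230.4] [[ 0.9  0.4 -0. ]
 [ 0.4 -0.9  0. ]
 [-0.  -0.  -1. ]] 85.44836305313842
top [380.1  -4.5 974.6] [ 0.2  0.  -1. ]
pen [(0.7, array([ 482.7, -285.8,    2.3]))]
pen_mid [(0.56, array([ 487.7, -286.3,   -0. ]))]
cap_end [(0.46, array([ 519.4, -197.3,    7. ]))]
bed [(0.88, array([498. , -10.8,  16.9]))]
heel []
lid_hinge [(0.81, array([567.7,  27.6,  15.6]))]
lid_lip [(0.73, array([634.6,  40.1, 107.2]))]
lid_outside [(0.87, array([635.1,  41.6,  80.8]))]
polish_3 [(0.53, array([ 658.1, -167.4,   -2. ]))]
jar_copper [(0.51, array([441.9, 308.4,  -1.4]))]
jar_tall [(0.77, array([536. , 274.7,   0.4])), (0.48, array([ 659.7, -165.7,    1.8]))]
side [ 857.7  474.2 1026.2] [-0.3 -0.4 -0.9]
pen [(0.56, array([ 489.3, -287.1,   -0.9]))]
pen_mid [(0.72, array([ 486.6, -287.8,    7.7]))]
cap_end [(0.4, array([ 515.7, -201. ,    9.5]))]
bed [(0.83, array([493.4, -15.9,  13.3]))]
heel [(0.69, array([502.3, -64.9,  18.7])), (0.66, array([ 663.4, -167.6,   -1.6]))]
lid_hinge [(0.73, array([567.8,  23.7,  14.1]))]
lid_lip [(0.64, array([635.5,  41.6, 111.6]))]
lid_outside [(0.93, array([636.7,  46.7,  82.6]))]
polish_3 [(0.74, array([ 661.9, -170. ,   -2.4])), (0.43, array([568.5,  24.6,  13.4]))]
jar_copper [(0.83, array([442.4, 311.1,  -1. ]))]
jar_tall [(0.66, array([533.9, 277. ,  -1.7]))]
```

View pics/top0.png

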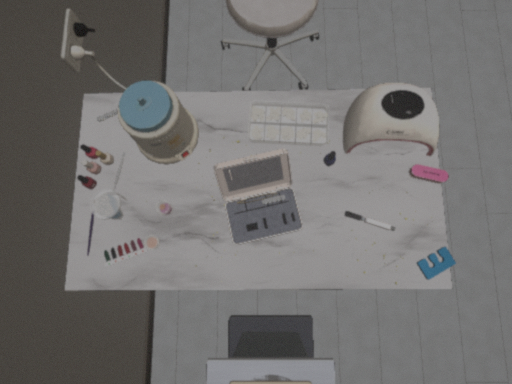

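View pics/side0.png

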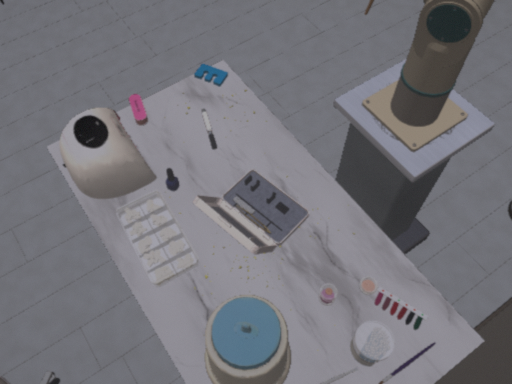

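The top view shows the open case at about (215–300, 155–242), with its lid leaning back, and the pen at (345–395, 212–230) with its cap to the left. The side view agrees. Next I'll refine the pen and case poses.

```bash
python3 - <<'E'
from h import *
np.set_printoptions(precision=1,suppress=True)
W=np.load("top0.npy");c=cv2.imread("pics/top0.png");S=np.load("side0.npy");cs=cv2.imread("pics/side0.png")
for n,w,im in(("top",W,c),("side",S,cs)):
    g=im.max(2).astype(int)
    m=(abs(w[...,0]-490)<75)&(abs(w[...,1]+270)<95)
    hh=m&(w[...,2]>5)&(w[...,2]<25)
    P=w[hh][:,:2];print(n,"pen n",hh.sum())
    if len(P):
        r=cv2.minAreaRect(P.astype(np.float32));print(r)
        mu=P.mean(0);d=np.linalg.svd(P-mu)[2][0];d*=np.sign(d[1]);q=(P-mu)@d;print(mu,d,np.degrees(np.arctan2(-d[0],d[1])),q.min(),q.max(),np.median(w[hh][:,2]))
        dk=hh&(g<70);Q=(w[dk][:,:2]-mu)@d;print("dark cap",Q.min(),Q.max())
    # lid: plane
    m=(abs(w[...,0]-605)<70)&(abs(w[...,1]-30)<130)&(w[...,2]>35)&(w[...,2]<130)
    P=w[m]; mu=P.mean(0);
    for k in range(6):
        vt=np.linalg.svd(P-mu)[2];P=P[abs((P-mu)@vt[2])<4];mu=P.mean(0)
    nn=vt[2];h=np.cross(nn,[0,0,1]);h/=np.linalg.norm(h);h*=np.sign(h[1]);print("lid n",len(P),nn,mu,"yaw",np.degrees(np.arctan2(-h[0],h[1])))
    # lower case
    m=(abs(w[...,0]-500)<95)&(abs(w[...,1]+5)<130)&(w[...,2]>8)&(w[...,2]<28)&(w[...,0]<560)
    print("case",cv2.minAreaRect(w[m][:,:2].astype(np.float32)))
big=np.hstack([cv2.resize(c[150:246,210:306],None,fx=4.1,fy=4.1,interpolation=2),cv2.resize(c[192:250,335:405],(400,394),interpolation=2)])
cv2.imwrite("pics/z.png",big)
E
```

```text
top pen n 277
((486.4066162109375, -280.9140625), (161.61041259765625, 138.3313446044922), 84.63262939453125)
[ 492.2 -265. ] [0.3 0.9] -18.441837662332578 -95.82236796271658 66.201276148857 12.466651771338327
dark cap 25.372108518209547 64.24781464963631
lid n 1327 [ 0.8  0.2 -0.6] [618.4  37.6  63.4] yaw 12.666470445706427
case ((513.7184448242188, 15.448806762695312), (127.67860412597656, 190.29238891601562), 12.5137939453125)
side pen n 216
((486.7489318847656, -280.24560546875), (107.2174301147461, 183.0845489501953), 12.384777069091797)
[ 498.  -261.8] [0.3 1. ] -16.39871169798029 -94.40000654693327 74.01196179067547 11.486353181197018
dark cap 19.31495516890254 65.42459630702257
lid n 537 [-0.8 -0.2  0.5] [627.3  43.6  79.3] yaw 12.730415942256707
case ((516.7100830078125, 14.565223693847656), (128.41957092285156, 192.2532196044922), 12.276040077209473)
```

View pics/z.png

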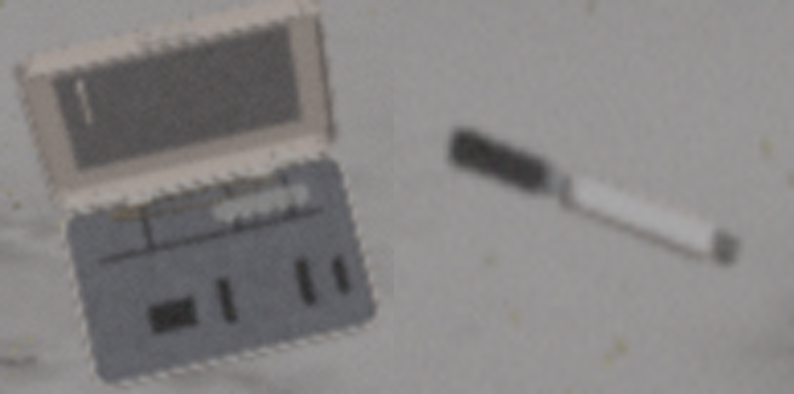

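The zoomed crop shows the cap rest at (172,315), saddles at (227,300) and (305,281), and the heel stop at (341,275). On the right, the pen's cap end is at (455,147) and its dial end at (737,247). I'll measure these subpixel in both cameras.

```bash
cat >> h.py <<'E'
def onplane(p,uv,z):
    uv=np.atleast_2d(uv).astype(float);K=p["camera_matrix"]
    d=np.c_[(uv[:,0]-K[0,2])/K[0,0],(uv[:,1]-K[1,2])/K[1,1],np.ones(len(uv))]@p["R"]
    o=-p["R"].T@p["t"]; return o+d*((z-o[2])/d[:,2])[:,None]
def proj(p,X):
    c=np.atleast_2d(X)@p["R"].T+p["t"];q=c@p["camera_matrix"].T;return q[:,:2]/q[:,2:]
E
python3 - <<'E'
from h import *
np.set_printoptions(precision=1,suppress=True)
def comp(m,off,big=1,n=6):
    k,l,st,ce=cv2.connectedComponentsWithStats(m.astype(np.uint8))
    return [(st[i,4],ce[i]+off) for i in range(1,k) if st[i,4]>=n]
yaw=np.radians(12.5);by=np.array([-np.sin(yaw),np.cos(yaw)]);bx=np.array([np.cos(yaw),np.sin(yaw)])
for n in["top","side"]:
    p=vision.read_camera(n);g=cv2.GaussianBlur(p["color"],(0,0),.5).max(2).astype(int)
    v,u=np.mgrid[:384,:512]
    X=onplane(p,np.c_[u.ravel(),v.ravel()],10).reshape(384,512,3)
    box=(abs(X[...,0]-490)<70)&(abs(X[...,1]+270)<95)
    dark=box&(g<75); med=np.median(g[box]); white=box&(g>med+18)
    print(n,"desk",med,dark.sum(),white.sum())
    for m,nm in((dark,"cap"),(white,"barrel")):
        k,l,st,ce=cv2.connectedComponentsWithStats(m.astype(np.uint8),connectivity=8);i=1+st[1:,4].argmax();m=l==i
        P=X[m][:,:2];mu=P.mean(0);d=np.linalg.svd(P-mu)[2][0];d*=np.sign(d[1]);q=(P-mu)@d
        print(nm,m.sum(),mu,np.degrees(np.arctan2(-d[0],d[1])),q.min(),q.max())
    X=onplane(p,np.c_[u.ravel(),v.ravel()],22).reshape(384,512,3)
    B=np.array([496,-13.]);a=(X[...,:2]-B)@bx;b=(X[...,:2]-B)@by
    box=(abs(a)<25)&(b>-75)&(b<100);med=np.median(g[box]);print("case floor",med)
    k,l,st,ce=cv2.connectedComponentsWithStats((box&(g<med-18)).astype(np.uint8))
    for i in range(1,k):
        if st[i,4]>4:
            m=l==i;print(st[i,4],ce[i],"on16",onplane(p,ce[i],16)[0,:2],"on22",onplane(p,ce[i],22)[0,:2],"b",b[m].min(),b[m].max(),"a",a[m].min(),a[m].max())
s=sense();np.set_printoptions(precision=4);print(s["tool_pos"],s["eef_rot"])
E
```

```text
top desk 150.0 54 0
cap 54 [ 508.1 -222.3] -19.44399989588157 -20.72817953717888 18.611642019860714Traceback (most recent call last):
  File "<stdin>", line 15, in <module>
ValueError: attempt to get argmax of an empty sequence
```

```bash
cat > m.py <<'E'
from h import *
np.set_printoptions(precision=1,suppress=True)
yaw=np.radians(12.5);by=np.array([-np.sin(yaw),np.cos(yaw)]);bx=np.array([np.cos(yaw),np.sin(yaw)])
for n in["top","side"]:
    p=vision.read_camera(n);g=cv2.GaussianBlur(p["color"],(0,0),.6).max(2).astype(int)
    v,u=np.mgrid[:384,:512]
    X=onplane(p,np.c_[u.ravel(),v.ravel()],10).reshape(384,512,3)
    # pen axis box
    C=np.array([486,-284.]);py=np.array([.333,.943]);pe=(X[...,:2]-C)@py;pa=(X[...,:2]-C)@[.943,-.333]
    box=(abs(pa)<14)&(pe>-65)&(pe<105)
    med=np.median(g[(abs(pa)<40)&(abs(pe)<100)]);print(n,med,g[box&(pe<30)&(pe>-30)&(abs(pa)<3)][:20])
    for m,nm in((box&(g<80),"cap"),(box&(g>med+9),"barrel"),(box&(abs(g-med)>15),"all")):
        if m.sum()<8: continue
        k,l,st,ce=cv2.connectedComponentsWithStats(m.astype(np.uint8),connectivity=8);i=1+st[1:,4].argmax();m=l==i
        P=X[m][:,:2];mu=P.mean(0);d=np.linalg.svd(P-mu)[2][0];d*=np.sign(d[1]);q=(P-mu)@d
        print(nm,m.sum(),mu,np.degrees(np.arctan2(-d[0],d[1])),q.min(),q.max())
    X=onplane(p,np.c_[u.ravel(),v.ravel()],22).reshape(384,512,3)
    B=np.array([496,-13.]);a=(X[...,:2]-B)@bx;b=(X[...,:2]-B)@by
    box=(abs(a)<25)&(b>-75)&(b<100);med=np.median(g[box]);print("case floor",med)
    k,l,st,ce=cv2.connectedComponentsWithStats((box&(g<med-18)).astype(np.uint8))
    for i in range(1,k):
        if st[i,4]>4:
            m=l==i;print(st[i,4],ce[i],"on16",onplane(p,ce[i],16)[0,:2],"on22",onplane(p,ce[i],22)[0,:2],"b",b[m].min(),b[m].max(),"a",a[m].min(),a[m].max())
s=sense();np.set_printoptions(precision=4);print(s["tool_pos"],s["eef_rot"])
E
python3 m.py
```

```text
top 150.0 [143 157 141 157 163 166 166 151 160 164 165 166 165 166 157 160 162 164
 165 166]
cap 55 [ 508.1 -222.1] -19.090119664496225 -20.870002107945222 18.447794902870406
barrel 74 [ 487.1 -289.8] -17.743485484867758 -28.071988203840142 29.3461993088736
all 148 [ 506.3 -226.3] -20.806016471100985 -34.31359152863049 27.960227782076995
case floor 100.0
40 [283.9 218.1] on16 [501.3 -40.5] on22 [500.6 -40.3] b -32.40041463947989 -22.886757502307518 a -15.299170248038939 12.694595231382838
24 [292.6 216.3] on16 [505.7 -63.5] on22 [504.9 -63.2] b -54.74400539645437 -47.09233880004485 a -12.358963721146385 7.354540061340541
39 [264.8 222.9] on16 [488.9   9.9] on22 [488.2   9.8] b 19.169604014540813 28.597743744936903 a -16.270005776625585 11.088580054016376
86 [251.6 226.4] on16 [480.   44.7] on22 [479.4  44.4] b 44.49183705451694 74.83773486246378 a -13.720203392308775 5.937409269874838
side 152.0 [165 160 150 161 149 164 154 166 161 167 162 151 163 154 165 160 166 163
 155 162]
cap 52 [ 511.3 -221.9] -19.760156593146252 -24.05889391551404 23.384239213035098
barrel 44 [ 487.6 -290.4] -18.30606138653176 -26.90369438110919 27.352402180152307
all 137 [ 510.1 -226. ] -18.48070745836927 -35.0656464616093 32.262466574045284
case floor 101.0
50 [247.9 179.6] on16 [505.5 -66.3] on22 [507.6 -63.1] b -58.546758408114435 -44.2572212403396 a -13.040219700861496 14.491187471061798
60 [254.9 185.8] on16 [501.6 -41.4] on22 [503.7 -38.3] b -34.01995761283811 -19.825110485468553 a -15.571841492836976 17.633898697605947
59 [271.  197.9] on16 [489.4   9.1] on22 [491.6  11.9] b 17.857588477245553 31.154150577639484 a -16.28382167977123 18.050205133855115
100 [281.8 207.6] on16 [483.8  45.7] on22 [486.1  48.3] b 46.9672330574144 77.1292669811902 a -6.839005674354131 13.963149342630295
[ 243.4199 -602.6975  231.3189] [[ 0.9273  0.3744  0.0001]
 [ 0.3744 -0.9273  0.    ]
 [ 0.0001 -0.     -1.    ]]
```

```bash
cat > plan.py <<'E'
import sys
from h import *
from scipy.spatial.transform import Rotation as Ro
def plan(wps,start=None):
    """wps: (x,y,z,yaw of tool y, tilt about tool y, rows); prints rows mm-rounded, chaining the rounded pose"""
    s=sense();p=np.array(s["tool_pos"],float);R=np.array(s["eef_rot"],float)
    if start: p=np.array(start[:3],float);R=rot(*start[3:])
    for x,y,z,ps,ti,n in wps:
        T=rot(ps,ti)
        for k in range(n):
            f=1/(n-k)
            d=np.round(R.T@(np.array([x,y,z])-p)*f,1)
            a=np.round(Ro.from_matrix(R.T@T).as_rotvec(degrees=True)*f,1)
            p=p+R@d;R=R@Ro.from_rotvec(a,degrees=True).as_matrix()
            print("%.4f,%.4f,%.4f,%.1f,%.1f,%.1f"%(*(d/1000+0),*(a+0)))
        print("--",np.round(p,1))
def rot(ps,ti=0):
    c,s=np.cos(np.radians(ps)),np.sin(np.radians(ps))
    return np.array([[-s,c,0],[c,s,0],[0,0,-1]])@Ro.from_rotvec([0,ti,0],degrees=True).as_matrix()
E
python3 - <<'E'
from plan import *
plan([(488.3,-286,80,-18.5,0,10),(488.3,-286,4,-18.5,0,3)])
E
```

```text
0.0346,-0.0202,0.0151,0.0,0.0,-5.0
0.0362,-0.0171,0.0151,0.0,0.0,-4.9
0.0375,-0.0140,0.0151,0.0,0.0,-5.0
0.0386,-0.0106,0.0151,0.0,0.0,-4.9
0.0394,-0.0073,0.0152,0.0,0.0,-5.0
0.0398,-0.0038,0.0151,0.0,0.0,-4.9
0.0400,-0.0004,0.0152,0.0,0.0,-5.0
0.0399,0.0031,0.0151,0.0,0.0,-4.9
0.0395,0.0064,0.0152,0.0,0.0,-5.0
0.0388,0.0099,0.0151,0.0,0.0,-4.9
-- [ 488.3 -286.    80. ]
0.0000,0.0000,0.0253,0.0,0.0,0.0
0.0000,0.0000,0.0254,0.0,0.0,0.0
0.0000,0.0000,0.0253,0.0,0.0,0.0
-- [ 488.3 -286.     4. ]
```

Request:
servo_tool --deltas '[0.0346, -0.0202, 0.015, 0, 0, -5, -1, 0.0362, -0.0171, 0.015, 0, 0, -4.9, -1, 0.0375, -0.014, 0.015, 0, 0, -5, -1, 0.0386, -0.0106, 0.015, 0, 0, -4.9, -1, 0.0394, -0.0073, 0.015, 0, 0, -5, -1]' --squeeze 40

```text
t: 1.98
tool_pos: [366.8, -443.5, 156.1]
eef_rot: [[0.683, 0.731, 0.001], [0.731, -0.683, -0.0], [0.0, 0.001, -1.0]]
wrist_force: [0.5, -0.9, -0.2]
gripper_width: 85.4
grip_force: 0.0
```

Request:
servo_tool --deltas '[0.0398, -0.0038, 0.015, 0, 0, -4.9, -1, 0.04, 0, 0.015, 0, 0, -5, -1, 0.0399, 0.0031, 0.015, 0, 0, -4.9, -1, 0.0395, 0.0064, 0.015, 0, 0, -5, -1, 0.0388, 0.0099, 0.015, 0, 0, -4.9, -1]'

```text
t: 2.6
tool_pos: [489.6, -285.5, 81.0]
eef_rot: [[0.315, 0.949, 0.001], [0.949, -0.315, -0.0], [-0.0, 0.001, -1.0]]
wrist_force: [0.1, 0.8, 0.1]
gripper_width: 85.1
grip_force: 0.0
```

Request:
servo_tool --deltas '[0, 0, 0, 0, 0, 0, -1]'

```text
t: 2.72
tool_pos: [490.9, -282.0, 80.4]
eef_rot: [[0.311, 0.95, 0.001], [0.95, -0.311, 0.003], [0.003, -0.0, -1.0]]
wrist_force: [-0.4, -0.1, 0.3]
gripper_width: 85.2
grip_force: 0.0
```

Request:
servo_tool --deltas '[0, 0, 0.02, 0, 0, 0, -1, 0, 0, 0.02, 0, 0, 0, -1, 0, 0, 0, 0, 0, 0, -1]'

```text
t: 3.1
tool_pos: [487.2, -286.8, 40.4]
eef_rot: [[0.319, 0.948, -0.003], [0.948, -0.319, 0.001], [-0.0, -0.003, -1.0]]
wrist_force: [-0.3, 0.6, -0.6]
gripper_width: 85.2
grip_force: 0.0
```

Request:
servo_tool --deltas '[0, 0, 0.018, 0, 0, 0, -1, 0, 0, 0.018, 0, 0, 0, -1, 0, 0, 0, 0, 0, 0, 0.2, 0, 0, 0, 0, 0, 0, 1, 0, 0, 0, 0, 0, 0, 1]' --squeeze 40

```text
t: 3.72
tool_pos: [489.0, -286.5, 5.8]
eef_rot: [[0.317, 0.948, 0.001], [0.948, -0.317, -0.0], [-0.0, 0.001, -1.0]]
wrist_force: [0.6, -0.5, 0.0]
gripper_width: 32.3
grip_force: 0.0
```

Request:
servo_tool --deltas '[0, 0, 0, 0, 0, 0, 1, 0, 0, 0, 0, 0, 0, 1, 0, 0, 0, 0, 0, 0, 1]'

```text
t: 4.1
tool_pos: [489.0, -286.5, 5.9]
eef_rot: [[0.317, 0.948, 0.001], [0.948, -0.317, -0.001], [-0.0, 0.001, -1.0]]
wrist_force: [-0.4, 0.4, 6.1]
gripper_width: 11.9
grip_force: 40.6
```

```bash
python3 - <<'E'
from plan import *
plan([(489,-286,80,-18.5,0,3),(495,-12,80,13,0,7)])
E
```

```text
0.0002,0.0000,-0.0247,0.0,0.0,0.0
0.0001,-0.0001,-0.0247,0.0,0.0,0.0
0.0002,0.0000,-0.0247,0.1,0.0,0.0
-- [ 489. -286.   80.]
0.0374,-0.0116,0.0000,0.0,0.0,-4.5
0.0382,-0.0086,0.0000,0.0,0.0,-4.5
0.0387,-0.0056,0.0000,0.0,0.0,-4.5
0.0391,-0.0026,0.0000,0.0,0.0,-4.5
0.0391,0.0005,0.0000,0.0,0.0,-4.5
0.0390,0.0036,0.0000,0.0,0.0,-4.5
0.0386,0.0066,0.0000,0.0,0.0,-4.5
-- [495. -12.  80.]
```

Request:
servo_tool --deltas '[0, 0, -0.025, 0, 0, 0, 1, 0, 0, -0.025, 0, 0, 0, 1, 0, 0, -0.025, 0, 0, 0, 1, 0.0374, -0.0116, 0, 0, 0, -4.5, 1, 0.0382, -0.0086, 0, 0, 0, -4.5, 1]'

```text
t: 4.72
tool_pos: [490.4, -207.6, 80.6]
eef_rot: [[0.164, 0.986, 0.001], [0.986, -0.164, -0.0], [-0.0, 0.001, -1.0]]
wrist_force: [0.2, 0.9, -0.3]
gripper_width: 11.3
grip_force: 39.9
```

Request:
servo_tool --deltas '[0.0387, -0.0056, 0, 0, 0, -4.5, 1, 0.0391, -0.0026, 0, 0, 0, -4.5, 1, 0.0391, 0.0005, 0, 0, 0, -4.5, 1, 0.039, 0.0036, 0, 0, 0, -4.5, 1, 0.0386, 0.0066, 0, 0, 0, -4.5, 1]'

```text
t: 5.35
tool_pos: [494.5, -11.1, 80.2]
eef_rot: [[-0.227, 0.974, -0.0], [0.974, 0.227, -0.0], [-0.0, -0.0, -1.0]]
wrist_force: [0.5, -0.5, -0.5]
gripper_width: 11.5
grip_force: 39.9
```

Request:
servo_tool --deltas '[0, 0, 0, 0, 0, 0, 1, 0, 0, 0, 0, 0, 0, 1]'

```text
t: 5.6
tool_pos: [494.4, -13.0, 80.2]
eef_rot: [[-0.224, 0.975, -0.0], [0.975, 0.224, -0.001], [-0.001, -0.001, -1.0]]
wrist_force: [0.3, -0.2, -0.6]
gripper_width: 11.8
grip_force: 39.9
```

```bash
python3 - <<'E'
from h import *
np.set_printoptions(precision=1,suppress=True)
s=sense();print(s["tool_pos"],s["gripper_width"])
o=[]
for n in["top","side"]:
    p=vision.read_camera(n)
    for th in["pen","pen_mid","cap_end","bed"]:
        print(n,th,[(round(d["conf"],2),world(p,d["at"])) for d in spotter.tip_of(p,th)[:1]])
    u,v=proj(p,s["tool_pos"])[0].astype(int);o.append(cv2.resize(p["color"][v-36:v+37,u-36:u+37],(400,400),interpolation=2));print(n,"crop org",u-36,v-36)
cv2.imwrite("pics/held.png",np.hstack(o))
E
```

```text
[494.4 -13.   80.2] 11.754389292911304
top pen []
top pen_mid []
top cap_end [(0.62, array([474.5,  75.8,  81.1]))]
top bed []
top crop org 237 181
side pen [(0.77, array([496.5, -14.6,  75.8]))]
side pen_mid [(0.62, array([495.4, -15.1,  83.5]))]
side cap_end [(0.57, array([471.2,  72.6,  79.8]))]
side bed [(0.81, array([494.9, -17.3,  11.2]))]
side crop org 228 142
```

View pics/held.png

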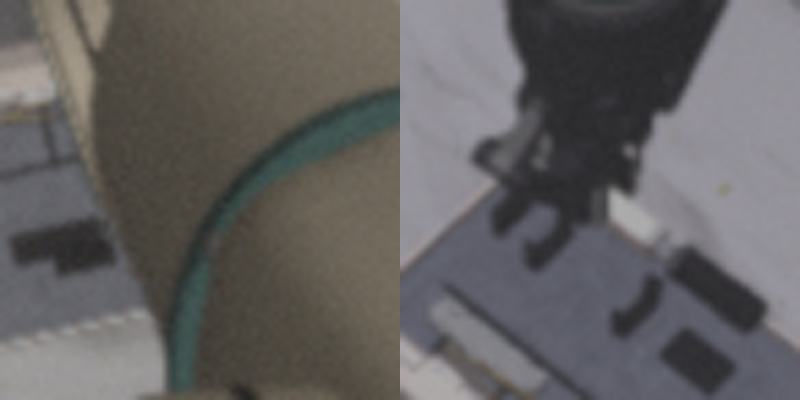

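The right half (side view) shows the pen held level, with the cap at crop (718,290), above the cap rest at (698,360). The top view is blocked by the arm.

```bash
python3 - <<'E'
from h import *
np.set_printoptions(precision=1,suppress=True)
p=vision.read_camera("side");g=p["color"].max(2).astype(int)
yaw=np.radians(13);by=np.array([-np.sin(yaw),np.cos(yaw)]);bx=np.array([np.cos(yaw),np.sin(yaw)])
v,u=np.mgrid[:384,:512]
t=np.array(sense()["tool_pos"])
X=onplane(p,np.c_[u.ravel(),v.ravel()],84.5).reshape(384,512,3)
a=(X[...,:2]-t[:2])@bx;b=(X[...,:2]-t[:2])@by
m=(abs(a)<14)&(b>38)&(b<100)&(g<62)
k,l,st,ce=cv2.connectedComponentsWithStats(m.astype(np.uint8));i=1+st[1:,4].argmax();m=l==i
P=np.c_[a[m],b[m]];mu=P.mean(0);d=np.linalg.svd(P-mu)[2][0];print("cap a,b rel tcp",m.sum(),mu,np.degrees(np.arctan2(-d[0]/d[1],1)),P.min(0),P.max(0))
E
```

```text
cap a,b rel tcp 98 [ 2.5 66.7] -0.7462149262220684 [-4.4 45.5] [ 9.3 87.8]
```

Request:
servo_tool --deltas '[0, 0, 0.02, 0, 0, 0, 1, 0, 0, 0.02, 0, 0, 0, 1, 0, 0, 0.006, 0, 0, 0, 1, 0, 0, 0.003, 0, 0, 0, 1, 0, 0, 0, 0, 0, 0, 1]'

```text
t: 6.78
tool_pos: [494.9, -12.3, 31.6]
eef_rot: [[-0.225, 0.974, 0.0], [0.974, 0.225, 0.0], [-0.0, 0.0, -1.0]]
wrist_force: [0.3, 0.5, 0.3]
gripper_width: 11.3
grip_force: 39.9
```

Request:
servo_tool --deltas '[0, 0, 0.003, 0, 0, 0, 1, 0, 0, 0.003, 0, 0, 0, 1, 0, 0, 0, 0, 0, 0, 1]'

```text
t: 7.15
tool_pos: [494.6, -12.4, 25.2]
eef_rot: [[-0.225, 0.974, -0.0], [0.974, 0.225, -0.0], [0.0, -0.0, -1.0]]
wrist_force: [0.4, 0.1, 0.2]
gripper_width: 11.6
grip_force: 39.9
```

Request:
servo_tool --deltas '[0, 0, 0.002, 0, 0, 0, 1, 0, 0, 0.0012, 0, 0, 0, 1, 0, 0, 0, 0, 0, 0, 1]'

```text
t: 7.52
tool_pos: [494.6, -12.3, 22.1]
eef_rot: [[-0.225, 0.974, -0.0], [0.974, 0.225, -0.0], [0.0, -0.0, -1.0]]
wrist_force: [0.5, -0.6, 0.3]
gripper_width: 11.6
grip_force: 39.9
```

Request:
servo_tool --deltas '[0, 0, 0, 0, 0, 0, 0.3, 0, 0, 0, 0, 0, 0, 0.3, 0, 0, 0, 0, 0, 0, 0.3, 0, 0, -0.02, 0, 0, 0, 0.3, 0, 0, -0.015, 0, 0, 0, 0.3]'

```text
t: 8.15
tool_pos: [494.7, -12.3, 57.8]
eef_rot: [[-0.225, 0.974, 0.0], [0.974, 0.225, 0.0], [0.0, 0.0, -1.0]]
wrist_force: [1.8, 0.3, -0.2]
gripper_width: 30.1
grip_force: 0.0
```

Request:
servo_tool --deltas '[0.033, 0, 0, 0, 0, 0, 0.3, 0.033, 0, 0, 0, 0, 0, 0.3, 0, 0, 0, 0, 0, 0, 0.3]'

```text
t: 8.52
tool_pos: [479.5, 55.0, 57.6]
eef_rot: [[-0.23, 0.973, 0.001], [0.973, 0.23, 0.002], [0.002, 0.001, -1.0]]
wrist_force: [0.7, -0.9, -0.5]
gripper_width: 29.9
grip_force: 0.0
```

```bash
python3 - <<'E'
from h import *
np.set_printoptions(precision=1,suppress=True)
s=sense();print(s["tool_pos"],s["gripper_width"])
p=vision.read_camera("side")
for th in["pen","pen_mid","cap_end","bed"]:
    print(th,[(round(d["conf"],2),world(p,d["at"])) for d in spotter.tip_of(p,th)[:1]])
u,v=proj(p,[488,15,20])[0].astype(int);cv2.imwrite("pics/laid.png",cv2.resize(p["color"][v-36:v+37,u-36:u+37],(500,500),interpolation=2))
E
```

```text
[479.5  55.   57.6] 29.85596725367802
pen [(0.6, array([495.7, -14.5,  17.9]))]
pen_mid [(0.74, array([496.9, -12. ,  22.2]))]
cap_end [(0.38, array([473.4,  71.2,  21.6]))]
bed [(0.79, array([494.5, -17.7,  13.9]))]
```

View pics/laid.png

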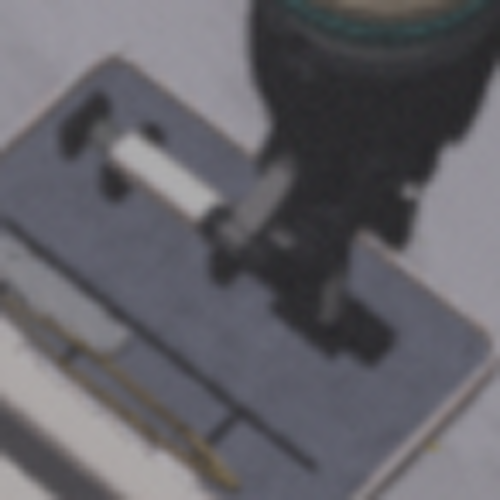

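The crop shows the pen lying in both saddles: white barrel from (115,150) to (215,215), dial near (100,130), and the gripper over the cap. I'll grip the cap next.

Request:
servo_tool --deltas '[0, 0, 0.018, 0, 0, 0, 0.3, 0, 0, 0.019, 0, 0, 0, 0.3, 0, 0, 0, 0, 0, 0, 1, 0, 0, 0, 0, 0, 0, 1, 0, 0, 0, 0, 0, 0, 1]' --squeeze 50

```text
t: 9.4
tool_pos: [480.2, 51.8, 20.7]
eef_rot: [[-0.224, 0.975, 0.001], [0.975, 0.224, 0.0], [-0.0, 0.001, -1.0]]
wrist_force: [-1.2, -0.2, 0.2]
gripper_width: 11.5
grip_force: 53.0
```

Request:
servo_tool --deltas '[0, 0, 0, 0, 0, 0, 1, -0.001, 0, 0, 0, 0, 0, 1, -0.001, 0, 0, 0, 0, 0, 1, -0.001, 0, 0, 0, 0, 0, 1, 0, 0, 0, 0, 0, 0, 1]'

```text
t: 10.02
tool_pos: [480.5, 48.9, 20.1]
eef_rot: [[-0.225, 0.974, -0.0], [0.974, 0.225, -0.0], [-0.0, -0.0, -1.0]]
wrist_force: [0.5, 0.1, -0.6]
gripper_width: 11.2
grip_force: 53.0
```

Request:
servo_tool --deltas '[-0.002, 0, 0, 0, 0, 0, 1, -0.002, 0, 0, 0, 0, 0, 1, -0.002, 0, 0, 0, 0, 0, 1, 0, 0, 0, 0, 0, 0, 1]'

```text
t: 10.52
tool_pos: [481.3, 45.9, 20.1]
eef_rot: [[-0.227, 0.974, -0.0], [0.974, 0.227, 0.003], [0.003, 0.0, -1.0]]
wrist_force: [-1.9, 7.2, -0.8]
gripper_width: 11.1
grip_force: 53.1
```

Request:
servo_tool --deltas '[-0.001, 0, 0, 0, 0, 0, 1, -0.001, 0, 0, 0, 0, 0, 1, -0.001, 0, 0, 0, 0, 0, 1, 0, 0, 0, 0, 0, 0, 1]'

```text
t: 11.02
tool_pos: [482.7, 39.2, 20.1]
eef_rot: [[-0.224, 0.975, 0.0], [0.975, 0.224, -0.001], [-0.001, -0.0, -1.0]]
wrist_force: [0.3, 0.1, -1.2]
gripper_width: 11.2
grip_force: 53.0
```

Request:
servo_tool --deltas '[-0.001, 0, 0, 0, 0, 0, 1, -0.001, 0, 0, 0, 0, 0, 1, -0.001, 0, 0, 0, 0, 0, 1, 0, 0, 0, 0, 0, 0, 1]'

```text
t: 11.52
tool_pos: [482.8, 38.6, 20.1]
eef_rot: [[-0.226, 0.974, -0.0], [0.974, 0.226, 0.001], [0.001, 0.0, -1.0]]
wrist_force: [-2.1, 5.4, -0.0]
gripper_width: 11.2
grip_force: 53.1
```

Request:
servo_tool --deltas '[-0.001, 0, 0, 0, 0, 0, 1, -0.001, 0, 0, 0, 0, 0, 1, 0, 0, 0, 0, 0, 0, 1]'

```text
t: 11.9
tool_pos: [482.9, 38.5, 20.0]
eef_rot: [[-0.228, 0.974, -0.001], [0.974, 0.228, 0.003], [0.003, 0.0, -1.0]]
wrist_force: [-3.6, 9.5, 1.0]
gripper_width: 11.1
grip_force: 53.1
```

Request:
servo_tool --deltas '[-0.002, 0, 0, 0, 0, 0, 1, -0.002, 0, 0, 0, 0, 0, 1, 0, 0, 0, 0, 0, 0, 1]'

```text
t: 12.28
tool_pos: [482.9, 38.3, 20.0]
eef_rot: [[-0.231, 0.973, -0.001], [0.973, 0.231, 0.008], [0.008, 0.0, -1.0]]
wrist_force: [-5.7, 17.1, 1.3]
gripper_width: 11.1
grip_force: 53.2
```

Request:
servo_tool --deltas '[0.004, 0, 0, 0, 0, 0, 1, 0.0045, 0, 0, 0, 0, 0, 0.3, 0, 0, 0, 0, 0, 0, 0.3, 0, 0, 0, 0, 0, 0, 0.3, 0, 0, -0.03, 0, 0, 0, 0.3]'

```text
t: 12.9
tool_pos: [481.3, 38.8, 49.1]
eef_rot: [[-0.224, 0.975, -0.004], [0.975, 0.224, -0.001], [-0.0, -0.004, -1.0]]
wrist_force: [-0.3, 0.7, 0.5]
gripper_width: 29.6
grip_force: 0.0
```

Request:
servo_tool --deltas '[0, 0, -0.06, 0, 0, 0, 0.9, 0.03, 0, -0.06, 0, 0, 0, 0.9, 0.06, 0, -0.03, 0, 0, 0, 1, 0.06, 0, 0, 0, 0, 0, 1, 0.03, 0, 0, 0, 0, 0, 1]'

```text
t: 13.52
tool_pos: [443.0, 212.1, 194.9]
eef_rot: [[-0.227, 0.974, 0.002], [0.974, 0.227, 0.002], [0.001, 0.002, -1.0]]
wrist_force: [0.4, -0.8, 0.8]
gripper_width: -0.3
grip_force: 0.0
```

```bash
python3 - <<'E'
from h import *
np.set_printoptions(precision=1,suppress=True)
s=sense();print(s["tool_pos"],s["gripper_width"])
o=[]
for n in["top","side"]:
    p=vision.read_camera(n)
    for th in["pen","pen_mid","cap_end","bed","heel","lid_hinge","lid_lip","lid_outside"]:
        print(n,th,[(round(d["conf"],2),world(p,d["at"])) for d in spotter.tip_of(p,th)[:1]])
    u,v=proj(p,[490,5,20])[0].astype(int);o.append(cv2.resize(p["color"][v-36:v+37,u-36:u+37],(400,400),interpolation=2))
cv2.imwrite("pics/capped.png",np.hstack(o))
E
```

```text
[443.  212.1 194.9] -0.335047227270813
top pen [(0.57, array([493.4, -14.7,  18.6]))]
top pen_mid [(0.66, array([492.7, -15.7,  15. ]))]
top cap_end [(0.45, array([479.1,  66.5,  23.8]))]
top bed [(0.82, array([498.8,  -9.6,  20.3]))]
top heel [(0.91, array([504.6, -59.8,  24.7]))]
top lid_hinge [(0.87, array([571. ,  26.2,  13.9]))]
top lid_lip [(0.76, array([636.3,  41.1, 109.8]))]
top lid_outside [(0.96, array([634.9,  40.8,  78.1]))]
side pen []
side pen_mid [(0.52, array([496.9, -19.7,  24.3]))]
side cap_end [(0.46, array([475.8,  62.8,  22.3]))]
side bed [(0.84, array([494.5, -19.7,   9.3]))]
side heel [(0.65, array([505.9, -60.8,  16. ]))]
side lid_hinge [(0.93, array([569.5,  24. ,  12.2]))]
side lid_lip [(0.7, array([632.1,  38.9, 107.8]))]
side lid_outside [(0.68, array([635.1,  45.2,  80.1]))]
```

View pics/capped.png

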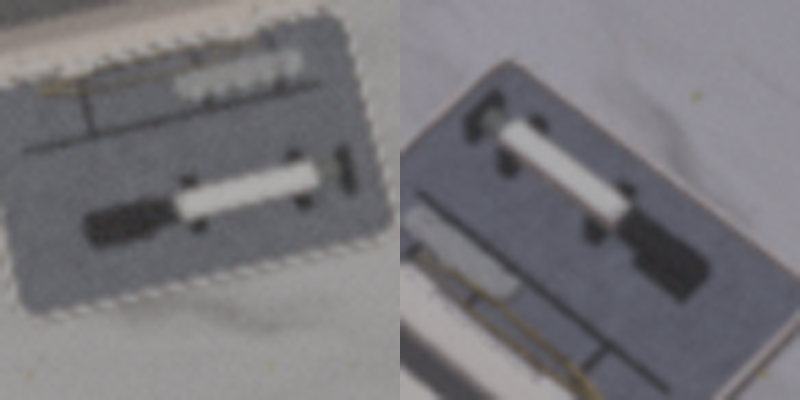

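The crops show the pen in its saddles with the cap tight against the barrel and the dial at the heel. Next I'll check the space behind the lid and plan closing it.

```bash
python3 - <<'E'
from plan import *
np.set_printoptions(precision=0,suppress=True)
W=np.load("top0.npy")
y=np.radians(12.7);bx=np.array([np.cos(y),np.sin(y)]);by=np.array([-np.sin(y),np.cos(y)])
H=np.array([569.7,25.4])
a=(W[...,:2]-H)@bx;b=(W[...,:2]-H)@by
for lo in range(80,300,20):
    print(lo,[f"{np.nanmax(np.where((a>=lo)&(a<lo+20)&(b>=c)&(b<c+30),W[...,2],-1)):.0f}" for c in range(-105,240,30)])
A=lambda r,z:(*(H+r*bx),z,13,0)
plan([(*A(60,195),5),(*A(125,195),2),(*A(125,75),3)])
E
```

```text
80 ['2', '101', '100', '100', '102', '101', '97', '5', '5', '3', '4', '5']
100 ['36', '4', '4', '3', '3', '4', '3', '3', '5', '3', '4', '5']
120 ['38', '37', '34', '4', '4', '5', '6', '3', '5', '27', '27', '19']
140 ['38', '39', '38', '37', '7', '4', '4', '4', '37', '182', '183', '182']
160 ['39', '37', '39', '37', '7', '4', '6', '5', '182', '207', '208', '206']
180 ['38', '38', '39', '34', '4', '4', '4', '30', '206', '207', '207', '208']
200 ['38', '38', '39', '4', '5', '3', '4', '58', '206', '207', '215', '207']
220 ['39', '39', '37', '5', '5', '5', '5', '72', '207', '207', '233', '210']
240 ['35', '38', '37', '4', '5', '3', '4', '32', '206', '207', '207', '207']
260 ['4', '5', '5', '4', '5', '4', '5', '22', '182', '207', '207', '208']
280 ['4', '6', '3', '3', '5', '4', '6', '3', '21', '181', '205', '203']
-0.0415,0.0283,-0.0002,0.0,0.0,0.0
-0.0416,0.0283,-0.0002,0.0,0.0,0.0
-0.0415,0.0283,-0.0002,0.0,0.0,0.0
-0.0416,0.0284,-0.0002,0.0,0.0,0.0
-0.0415,0.0283,-0.0002,0.0,0.0,0.0
-- [628.  39. 195.]
-0.0002,0.0325,0.0000,0.0,0.0,0.0
-0.0002,0.0325,0.0000,0.0,0.0,0.0
-- [692.  53. 195.]
0.0000,0.0000,0.0400,0.0,0.0,0.0
0.0000,0.0000,0.0400,0.0,0.0,0.0
0.0000,0.0000,0.0400,0.0,0.0,0.0
-- [692.  53.  75.]
```

Request:
servo_tool --deltas '[-0.0415, 0.0283, 0, 0, 0, 0, 1, -0.0415, 0.0283, 0, 0, 0, 0, 1, -0.0415, 0.0283, 0, 0, 0, 0, 1, -0.0415, 0.0283, 0, 0, 0, 0, 1, -0.0415, 0.0283, 0, 0, 0, 0, 1]'

```text
t: 15.05
tool_pos: [629.1, 37.7, 193.9]
eef_rot: [[-0.225, 0.974, 0.0], [0.974, 0.225, 0.0], [0.0, 0.0, -1.0]]
wrist_force: [0.5, 0.7, -0.7]
gripper_width: -0.0
grip_force: 0.0
```

Request:
servo_tool --deltas '[0, 0.0325, 0, 0, 0, 0, 1, 0, 0.0325, 0, 0, 0, 0, 1, 0, 0, 0.04, 0, 0, 0, 1, 0, 0, 0.04, 0, 0, 0, 1, 0, 0, 0.04, 0, 0, 0, 1]'

```text
t: 15.68
tool_pos: [691.4, 53.4, 72.6]
eef_rot: [[-0.225, 0.974, 0.0], [0.974, 0.225, 0.0], [0.0, 0.0, -1.0]]
wrist_force: [0.8, 0.1, 0.6]
gripper_width: 0.1
grip_force: 0.0
```

```bash
python3 - <<'E'
from plan import *
y=np.radians(12.7);bx=np.array([np.cos(y),np.sin(y)])
H=np.array([569.7,25.4]);s=sense();p=s["tool_pos"];print(p,(p[:2]-H)@bx,s["wrist_force"])
E
```

```text
[691.35769138  53.4441836   72.5973123 ] 124.84668780019021 [0.7512444  0.10729348 0.62086328]
```

Request:
servo_tool --deltas '[0, -0.02, -0.005, 0, 0, 0, 1, 0, -0.01, -0.005, 0, 0, 0, 1, 0, -0.01, -0.005, 0, 0, 0, 1, 0, -0.01, -0.005, 0, 0, 0, 1, 0, -0.01, -0.003, 0, 0, 0, 1]'

```text
t: 16.3
tool_pos: [634.3, 40.2, 98.9]
eef_rot: [[-0.225, 0.974, 0.005], [0.974, 0.225, 0.001], [-0.0, 0.005, -1.0]]
wrist_force: [2.7, -0.1, 1.5]
gripper_width: 0.1
grip_force: 1.4
```

Request:
servo_tool --deltas '[0, -0.01, -0.003, 0, 0, 0, 1, 0, -0.01, -0.003, 0, 0, 0, 1, 0, -0.01, -0.003, 0, 0, 0, 1]'

```text
t: 16.68
tool_pos: [602.1, 32.8, 105.6]
eef_rot: [[-0.225, 0.974, -0.002], [0.974, 0.225, -0.0], [0.0, -0.002, -1.0]]
wrist_force: [0.5, 0.2, -1.0]
gripper_width: -0.2
grip_force: 0.6
```

Request:
servo_tool --deltas '[0, -0.012, -0.001, 0, 0, 0, 1, 0, -0.012, 0, 0, 0, 0, 1, 0, -0.012, 0, 0, 0, 0, 1, 0, -0.013, 0, 0, 0, 0, 1, 0, 0, 0, 0, 0, 0, 1]'

```text
t: 17.3
tool_pos: [554.0, 21.6, 106.7]
eef_rot: [[-0.225, 0.974, -0.003], [0.974, 0.225, -0.001], [-0.0, -0.003, -1.0]]
wrist_force: [-1.0, 0.8, 0.0]
gripper_width: -0.1
grip_force: 0.0
```

Request:
servo_tool --deltas '[0, -0.011, 0.005, 0, 0, 0, 1, 0, -0.011, 0.007, 0, 0, 0, 1, 0, -0.011, 0.008, 0, 0, 0, 1, 0, -0.01, 0.008, 0, 0, 0, 1, 0, 0, 0, 0, 0, 0, 1]'

```text
t: 17.92
tool_pos: [512.2, 12.1, 78.0]
eef_rot: [[-0.225, 0.974, -0.003], [0.974, 0.225, -0.001], [0.0, -0.003, -1.0]]
wrist_force: [0.5, 0.2, 0.4]
gripper_width: -0.2
grip_force: 0.0
```

Request:
servo_tool --deltas '[0, -0.008, 0.012, 0, 0, 0, 1, 0, -0.008, 0.012, 0, 0, 0, 1, 0, -0.005, 0.01, 0, 0, 0, 1, 0, 0, 0, 0, 0, 0, 1]'

```text
t: 18.42
tool_pos: [492.8, 7.7, 44.3]
eef_rot: [[-0.225, 0.974, -0.002], [0.974, 0.225, -0.0], [0.0, -0.002, -1.0]]
wrist_force: [0.1, 0.6, -0.9]
gripper_width: 0.2
grip_force: 0.0
```

```bash
python3 - <<'E'
from h import *
np.set_printoptions(precision=1,suppress=True)
p=vision.read_camera("side");w=cloud(p)
for th in["lid_lip","lid_outside"]:
    print(th,[(round(d["conf"],2),world(p,d["at"])) for d in spotter.tip_of(p,th)[:1]])
cv2.imwrite("pics/lid.png",cv2.resize(p["color"][130:270,180:330],None,fx=4,fy=4))
E
```

```text
lid_lip [(0.67, array([456. ,  -1.2,  26.5]))]
lid_outside [(0.84, array([476.3,   7.2,  43. ]))]
```

View pics/lid.png

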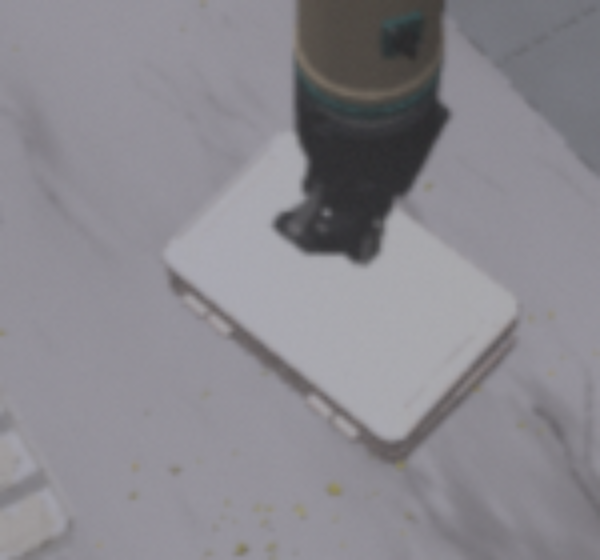

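The lid has swung nearly shut under the fingers, with its lip still about 10 mm up. Now I'll press it down.

Request:
servo_tool --deltas '[0, -0.01, 0.002, 0, 0, 0, 1, 0, 0, 0.004, 0, 0, 0, 1, 0, 0, 0.004, 0, 0, 0, 1, 0, 0, 0.002, 0, 0, 0, 1, 0, 0, 0, 0, 0, 0, 1]'

```text
t: 19.2
tool_pos: [483.5, 5.4, 33.9]
eef_rot: [[-0.225, 0.974, -0.0], [0.974, 0.225, -0.001], [-0.001, -0.0, -1.0]]
wrist_force: [-4.0, -1.4, 15.1]
gripper_width: -0.2
grip_force: 7.6
```

Request:
servo_tool --deltas '[0, 0, 0.002, 0, 0, 0, 1, 0, 0, 0.002, 0, 0, 0, 1, 0, 0, 0, 0, 0, 0, 1]'

```text
t: 19.58
tool_pos: [483.6, 5.4, 33.3]
eef_rot: [[-0.225, 0.974, 0.002], [0.974, 0.225, -0.002], [-0.002, 0.001, -1.0]]
wrist_force: [-11.1, 0.2, 55.6]
gripper_width: 0.3
grip_force: 28.0
```

Request:
servo_tool --deltas '[0, 0, -0.005, 0, 0, 0, 1, 0, 0, -0.02, 0, 0, 0, 1, 0, 0, -0.06, 0, 0, 0, 1, 0, -0.05, -0.06, 0, 0, 0, 1, 0, -0.05, 0, 0, 0, 0, 1]'

```text
t: 20.2
tool_pos: [398.7, -14.5, 164.6]
eef_rot: [[-0.225, 0.974, 0.009], [0.974, 0.225, 0.0], [-0.002, 0.009, -1.0]]
wrist_force: [-0.4, -0.5, -1.0]
gripper_width: -0.3
grip_force: 0.0
```

Request:
servo_tool --deltas '[0.06, 0, 0, 0, 0, 0, 1, 0.06, 0, 0, 0, 0, 0, 1, 0.06, 0, 0, 0, 0, 0, 1, 0, 0, 0, 0, 0, 0, 1]'

```text
t: 20.7
tool_pos: [354.9, 166.4, 162.2]
eef_rot: [[-0.236, 0.972, 0.001], [0.972, 0.236, 0.003], [0.003, 0.002, -1.0]]
wrist_force: [-0.7, -1.2, -0.5]
gripper_width: 0.1
grip_force: 0.0
```

```bash
python3 - <<'E'
from h import *
np.set_printoptions(precision=3,suppress=True)
y=np.radians(12.7);bx=np.array([np.cos(y),np.sin(y)]);by=np.array([-np.sin(y),np.cos(y)]);H=np.array([569.7,25.4])
for n in["top","side"]:
    p=vision.read_camera(n);w=cloud(p);a=(w[...,:2]-H)@bx;b=(w[...,:2]-H)@by
    m=(a>-105)&(a<-15)&(abs(b)<80)&(w[...,2]>15)&(w[...,2]<70)
    c=np.linalg.lstsq(np.c_[a[m],b[m],np.ones(m.sum())],w[m][:,2],rcond=None)[0];print(n,m.sum(),c, "z@-95",c[2]-95*c[0])
    print([(round(d["conf"],2),world(p,d["at"])) for d in spotter.tip_of(p,"lid_lip")[:1]])
print(sense()["tool_pos"],sense()["wrist_force"],sense()["t"])
E
```

```text
top 2109 [-0.002  0.    34.063] z@-95 34.28687638257354
[(0.9, array([454.67 ,  -2.474,  13.371]))]
side 2207 [-0.001  0.001 33.154] z@-95 33.27044453423419
[(0.66, array([455.016,  -0.011,  17.67 ]))]
[355.832 159.387 161.787] [-0.371 -0.585 -0.252] 20.9
```

The lid lies flat to within 0.002 rad at 34 mm, so it is shut. Handing in.

```bash
python3 -c "
from rig import order
print(order.sign_off())"
```

```text
the job is handed in; nothing more can be done
None
```

The pen is in its bed against the heel stop with the cap pressed home, the lid measures shut to about 0.002 rad, and the job was handed in at about 21 s; the bottle and jars were left alone, and sign-off gave no verdict.

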